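Stack the notched tray on the keyed box in the shoe niche

TASK

On the niche shelf, take the bamboo tray that has a notch cut in one edge and stack it on the open bamboo box so that the notch goes round the upright wooden key on the box's rim: the tray must lie flat on the rim, centred and squared up with the box. Set it down rather than dropping it from above, let go, and leave the tray without a notch and the ceramic frog where they are.

Things in the scene. Friction and masses are not known exactly. Their poses are not given: they have to be found in the camera images.
- notched_tray_grip (a point): Notched tray, loose, 0.2-0.35 kg: bamboo, 130 x 130 mm, floor 8, rim to 18 mm high. Handle bar over its middle, along its x: 60 long, 14 thick (along y), 38 to 62 mm above the underside. Middle of its -x edge: a notch cut right through, 44 wide (y) and 30 mm deep (x). This point: middle of the bar, over the tray's centre, 50 mm above the underside; x points away from the notch, z up.
- keybox: Open bamboo box, fixed: 130 x 130 mm, rim 60 mm high, walls 9, shoe-care things inside. Middle of its -x wall: upright key 20 wide (y), 18 thick (x, inward from the outer face), top 28 mm above the rim. Origin: centre of the underside, on the shelf; z up. A tray stacked right is centred, its x along the box's x, underside on the rim, its handle point 110 mm above this origin.
- plain_tray_grip (a point): Plain tray (loose): same size, material and handle as the notched tray but with no notch; it does not fit and stays where it is. This point is the middle of its handle bar, 50 mm above its underside.
- frog: Glazed ceramic frog figurine (loose, about 85 x 85 mm, 71 mm tall), stands on the shelf beyond the box; stays where it is. Origin: centre of its underside.
There are look-alikes about, which are no part of the job. What is shaped like the part that bears notched_tray_grip but blue or yellow is not meant. What is shaped like the keybox but turquoise is not meant.

How it is judged:
By the outcome, as a careful person would: the job done as asked, in the order asked, and still so for the second after the job is handed in, with the robot touching nothing.
It also fails if it takes over 38 s, if anything falls off the work surface, if the arm or the gripper's body presses on something with over 40 N, if the wrist force passes 120 N, or if a joint passes its speed limit or range.

ROBOT

A 7-joint arm with a two-finger parallel gripper is mounted at the origin on the work surface. World frame = base frame: x ahead of the robot, y to its left, z up, the work surface at z = 0. Lengths are in mm, angles in rad, forces in N, time in s.
With the tool pointing down it reaches from about 400 to 875 mm from the base axis. Payload 19.3 kg.
Tool frame: the origin (TCP) lies at the very end of the fingers, on their centre line; the grasp point (between the pads) lies bot.pinch_z behind it (bot.pinch_z is the distance from the TCP to the grasp point, in mm); y points along the fingers, z is the direction in which the jaws open and shut, and the axes are right-handed (so a half turn about y gives the same grasp; the last joint's range is limited). The gripper opens to 85 mm and grips with 20 to 120 N. Pads are 22 mm wide; open, the fingers measure 114 mm over their backs; the gripper's body (76 mm by 85 mm) begins 54 mm behind the grasp point. The pads swing forward as they close: fully open they stand 13 mm farther back than shut.
Start: joints at [-1.288, 0.521, -0.036, 1.599, 0.021, 1.021, -0.113], TCP at [215.972, 586.49, 231.291] pointing down, gripper open.
Joint ranges: [-2.91, 2.91], [-0.3, 2.13], [-1.5, 1.42], [0.17, 2.43], [-1.26, 4.41], [0.16, 1.93], [-2.52, 2.52]. Speed limits (rad/s): [1.89, 1.89, 2.39, 2.39, 3.01, 3.01, 3.01].

INTERFACE

Orientations are given as a unit quaternion [w, x, y, z].
In Python, from rig import telemetry, viewer, job, bot gives the robot as it stands. The module is installed in compiled form; this text tells all that it offers.
- The arm moves only by the tool send_rows, never from a script. Its argument "series" is a list of rows, each an object of numbers: "rx", "ry", "rz": the turn, a rotation vector about the tool's x, y, z in degrees; "tx", "ty", "tz": the shift along the tool's x, y, z in mm; "grip": the closure, from 0 (fully open) to 1 (shut). In form: [{"rx": .., "ry": .., "rz": .., "tx": .., "ty": .., "tz": .., "grip": ..}, ...]. A call has 1 to 8 rows; each row is the pose to reach, as a shift and turn from the pose commanded when the call began, along the tool's axes at that moment; what a row does not reach only later rows make up. A row lasts 1/10 s, in which the tool goes at most 50 mm and 8.59 degrees, less where a joint would pass 70% of its speed; a pose out of reach is approached as far as the arm can. A call with a gripper value outside its range is refused whole. The fingers move at their own pace and stop on an object; the grip force is fixed at half the most. Time passes only in rows, so rows that repeat a pose let the fingers close. It gives the time, the measured TCP pose, the force and the opening at its end, in the units of the state.
- telemetry.sense(): the state, without advancing time (a new reading comes with each control period).
- viewer.capture(name): name is "scene" or "top" or "wrist"; returns the picture (384x512x3 uint8, blue, green, red); there is no depth.
- viewer.get_calibration(name): a dict with "vertical_fov" (degrees; the focal length in pixels is half the picture's height over the tangent of half this angle, whatever the lens; pixels are square), "cx", "cy" (the principal point, pixels), "R" (3x3) and "t" (3): a world point X has camera coordinates R X + t. Camera axes: x right, y down, z forward; pixel columns grow to the right and rows downward; lengths in mm; the calibration is good to about 2 mm. A picture is of the moment at which its call begins: read the wrist's pose just before it. get_calibration takes no time and is no camera call; for the wrist camera it gives the pose at the moment of the call.
- job.job_done(): hands the job in, once; it reports no verdict.
The state is a dict: "time": time; "joint_positions": joint angles; "qd": joint speeds; "joint_efforts": joint torques, N m; "tool_pos": TCP position; "tool_rot": TCP orientation; "ft_force": force on the tool from outside, world axes, zero at the start; "ft_torque": the same for the moment, N m; "opening": finger opening in mm.
Only numpy, scipy, OpenCV 4.12 (cv2) and the standard library are available. Lean on these libraries where they do the work, as an engineer would, in place of code of your own. Each camera call takes 0.05 s, during which the arm holds its last target.

## Working session

There is one attempt and no reset: what is moved stays moved. The work goes in short steps, Python scripts to look and compute and a tool call to move; the robot and the scene stay as the last step left them, time stands still between calls to the robot, and variables do not carry over. Pictures are saved under pics/ and viewed, and the job is handed in when it is done.

Besides the shell and the picture viewer there is one more tool, called after ">>>" as a command line: name --argument value ..., lists and objects as JSON in quotes. send_rows: Moves the arm, as the interface text tells. Its arguments: {"type":"object","properties":{"series":{"type":"array"}},"required":["series"]}

```bash
mkdir -p pics; python3 - <<'E'
from rig import telemetry, viewer, job, bot
import cv2
s=telemetry.sense(); print(s['time'],s['tool_pos'],s['tool_rot'],s['opening'],bot.pinch_z)
for n in ["scene","top","wrist"]:
    c=viewer.get_calibration(n); print(n,c)
    cv2.imwrite(f"pics/{n}0.png",viewer.capture(n))
E
```

```text
0.0 [215.91938093 586.17825944 230.76425508] [-0.69575776  0.69650134 -0.12413927  0.12408246] 85.17542091316385 18.700000000000003
scene {'vertical_fov': 45.23863684006976, 'cx': 250.4223203065128, 'cy': 185.16845450772365, 'R': array([[-0.71241342,  0.70167737,  0.01076984],
       [ 0.55183621,  0.56962847, -0.60909786],
       [-0.43352499, -0.42798631, -0.79302194]]), 't': array([ 366.42111779, -265.80628855, 1490.85945413])}
top {'vertical_fov': 56.51039924088019, 'cx': 257.16619494965414, 'cy': 186.55404946004884, 'R': array([[ 2.60062832e-03, -9.99853507e-01, -1.69174777e-02],
       [-9.87254970e-01,  1.24892397e-04, -1.59146498e-01],
       [ 1.59125297e-01,  1.71157449e-02, -9.87110020e-01]]), 't': array([ 41.54417617, 554.2000587 , 996.91376975])}
wrist {'vertical_fov': 59.05131965494187, 'cx': 254.83669291254617, 'cy': 187.5966886243084, 'R': array([[ 3.44985963e-01,  9.38607683e-01,  5.50181557e-04],
       [ 8.87328154e-01, -3.26329118e-01,  3.25819050e-01],
       [ 3.05995804e-01, -1.11914807e-01, -9.45431988e-01]]), 't': array([-624.47616134,  -41.70650774,  379.91587216])}
```

View pics/scene0.png

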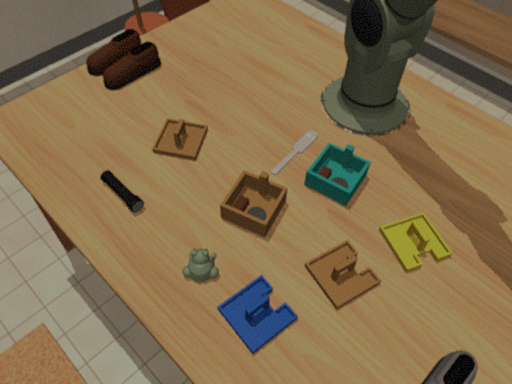

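View pics/top0.png

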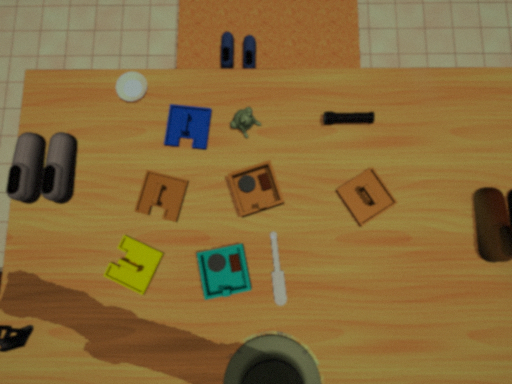

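View pics/wrist0.png

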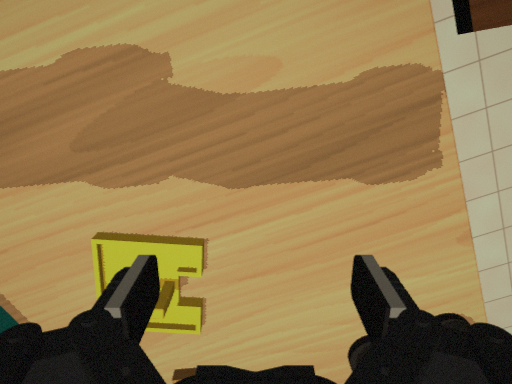

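The top view has these candidates:
- Notched brown tray at (162,195).
- Plain brown tray at (365,195).
- Blue notched tray at (188,126).
- Yellow notched tray at (135,265).
- Bamboo box at (254,189), with a turquoise look-alike box at (223,270).

I choose the brown notched tray and the brown box, and check both in close crops.

```bash
python3 - <<'E'
import cv2,numpy as np
t=cv2.imread('pics/top0.png'); s=cv2.imread('pics/scene0.png')
a=cv2.resize(t[155:235,120:200],(400,400),interpolation=cv2.INTER_CUBIC)
b=cv2.resize(t[150:230,215:295],(400,400),interpolation=cv2.INTER_CUBIC)
cv2.imwrite('pics/crop1.png',np.hstack([a,b]))
a=cv2.resize(s[230:320,295:385],(400,400),interpolation=cv2.INTER_CUBIC)
b=cv2.resize(s[160:250,210:300],(400,400),interpolation=cv2.INTER_CUBIC)
cv2.imwrite('pics/crop2.png',np.hstack([a,b]))
E
```

```text
(no output)
```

View pics/crop1.png

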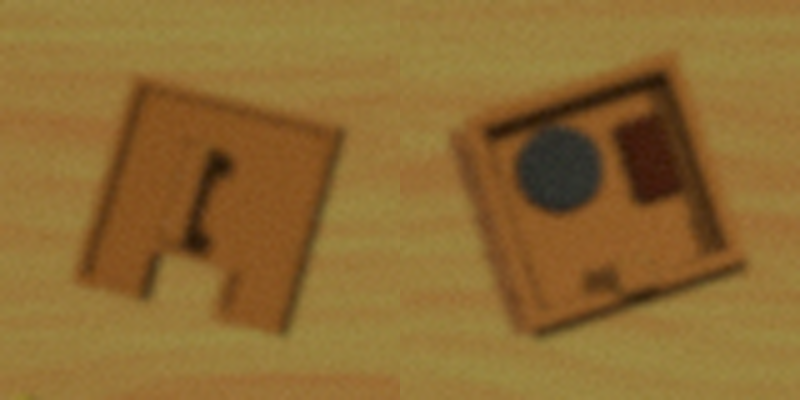

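View pics/crop2.png

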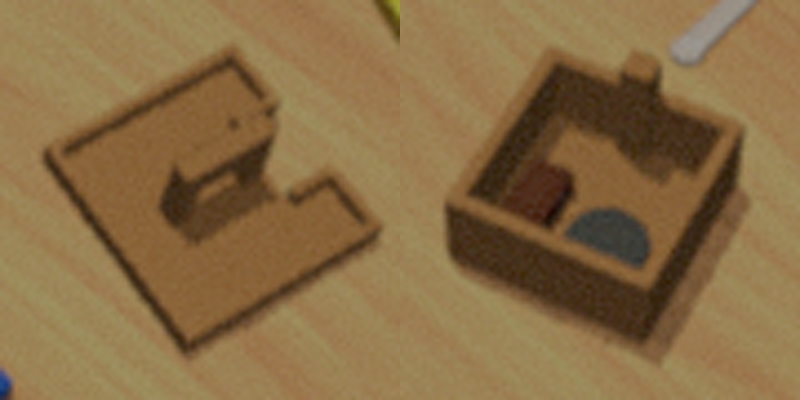

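The crops confirm the choice. The tray on the left has a notch cut through its lower edge in the top view, and the box on the right has its upright key on the near wall. Next come coarse poses.

```bash
cat > h.py <<'E'
import numpy as np
from scipy.spatial.transform import Rotation as Rn
def ray(c,uv,z):
    f=192/np.tan(np.radians(c['vertical_fov']/2))
    R=np.array(c['R']);t=np.array(c['t'])
    C=-R.T@t
    d=R.T@np.array([(uv[0]-c['cx'])/f,(uv[1]-c['cy'])/f,1])
    return C+d*(z-C[2])/d[2]
def proj(c,X):
    f=192/np.tan(np.radians(c['vertical_fov']/2))
    p=np.array(c['R'])@np.asarray(X,float)+np.array(c['t'])
    return f*p[:2]/p[2]+[c['cx'],c['cy']]
def rect(P):
    P=np.array(P);print(P.round(1)); 
    print('centre',P.mean(0).round(1),'sides',[np.linalg.norm(P[i]-P[(i+1)%4]).round(1) for i in range(4)],
     'ang',[np.degrees(np.arctan2(*(P[(i+1)%4]-P[i])[1::-1])).round(1) for i in range(4)])
def toolR(s):
    w,x,y,z=s['tool_rot']; return Rn.from_quat([x,y,z,w])
E
python3 - <<'E'
from h import *
from rig import viewer,telemetry
c=viewer.get_calibration('top'); s=viewer.get_calibration('scene')
T=[(138,75),(343,130),(285,333),(78,282)]
rect([ray(c,(x/5+120-.4,y/5+155-.4),18) for x,y in T])
B=[(55,130),(275,55),(345,265),(130,333)]
rect([ray(c,(x/5+215-.4,y/5+150-.4),60) for x,y in B])
k=4.444
T=[(235,50),(382,228),(188,348),(45,152)]
rect([ray(s,(x/k+295-.4,y/k+230-.4),18) for x,y in T])
B=[(555,50),(745,127),(650,290),(450,203)]
rect([ray(s,((x-400)/k+210-.4,y/k+160-.4),60) for x,y in B])
print(toolR(telemetry.sense()).as_matrix().round(3))
w=viewer.get_calibration('wrist');print(-np.array(w['R']).T@w['t'])
E
```

```text
[[610.5 376.2  18. ]
 [576.6 250.3  18. ]
 [454.7 280.7  18. ]
 [484.8 405.5  18. ]]
centre [531.7 328.2  18. ] sides [np.float64(130.3), np.float64(125.6), np.float64(128.4), np.float64(129.1)] ang [np.float64(-105.1), np.float64(166.0), np.float64(76.5), np.float64(-13.2)]
[[583.8 133.3  60. ]
 [628.    6.   60. ]
 [505.4 -33.5  60. ]
 [466.5  88.7  60. ]]
centre [545.9  48.7  60. ] sides [np.float64(134.8), np.float64(128.9), np.float64(128.2), np.float64(125.5)] ang [np.float64(-70.8), np.float64(-162.2), np.float64(107.6), np.float64(20.8)]
[[457.  288.2  18. ]
 [487.5 410.9  18. ]
 [613.9 380.9  18. ]
 [582.2 255.8  18. ]]
centre [535.1 334.   18. ] sides [np.float64(126.4), np.float64(129.9), np.float64(129.1), np.float64(129.3)] ang [np.float64(76.0), np.float64(-13.3), np.float64(-104.2), np.float64(165.5)]
[[508.7 -29.4  60. ]
 [469.2  90.   60. ]
 [590.2 130.1  60. ]
 [630.    9.8  60. ]]
centre [549.5  50.2  60. ] sides [np.float64(125.8), np.float64(127.5), np.float64(126.7), np.float64(127.5)] ang [np.float64(108.3), np.float64(18.3), np.float64(-71.7), np.float64(-162.1)]
[[ 0.938 -0.     0.346]
 [-0.346 -0.001  0.938]
 [ 0.    -1.    -0.001]]
[136.1993075  615.0713039  373.19504106]
```

Both views agree within their calibration: the tray centre is near (533,331) with yaw -14°, and the box is near (548,50) with yaw 18.5°. I'll move over the tray with the jaws across the bar and look again.

>>> send_rows --series '[{"tx": 350, "tz": -133, "ry": -6, "ty": 0, "grip": 0}, {"tx": 350, "tz": -133, "ry": -6, "ty": 0, "grip": 0}, {"tx": 350, "tz": -133, "ry": -6, "ty": 0, "grip": 0}, {"tx": 350, "tz": -133, "ry": -6, "ty": 0, "grip": 0}, {"tx": 350, "tz": -133, "ry": -6, "ty": 0, "grip": 0}, {"tx": 350, "tz": -133, "ry": -6, "ty": 0, "grip": 0}, {"tx": 350, "tz": -133, "ry": -6, "ty": 0, "grip": 0}, {"tx": 350, "tz": -133, "ry": -6, "ty": 0, "grip": 0}]'

```text
validation failed for argument at $.se...
```

>>> send_rows --series '[{"grip": 0}, {"grip": 0}, {"grip": 0}]'

```text
validation failed for argument at $.se...
```

```bash
python3 - <<'E'
from h import *
from rig import viewer,telemetry
import cv2,pickle
s=telemetry.sense();print(s['time'],s['tool_pos'],toolR(s).as_matrix().round(3),s['ft_force'],s['opening'])
c=viewer.get_calibration('wrist');im=viewer.capture('wrist');pickle.dump((s,c,im),open('w1.pkl','wb'))
cv2.imwrite('pics/w1.png',cv2.resize(im,(800,600)))
E
```

```text
0.15 [215.90794197 586.27635209 230.87746958] [[ 0.938 -0.     0.346]
 [-0.346 -0.001  0.938]
 [ 0.    -1.    -0.001]] [-0.53540315  0.58243304 -0.32927231] 85.61616723058455
```

View pics/w1.png

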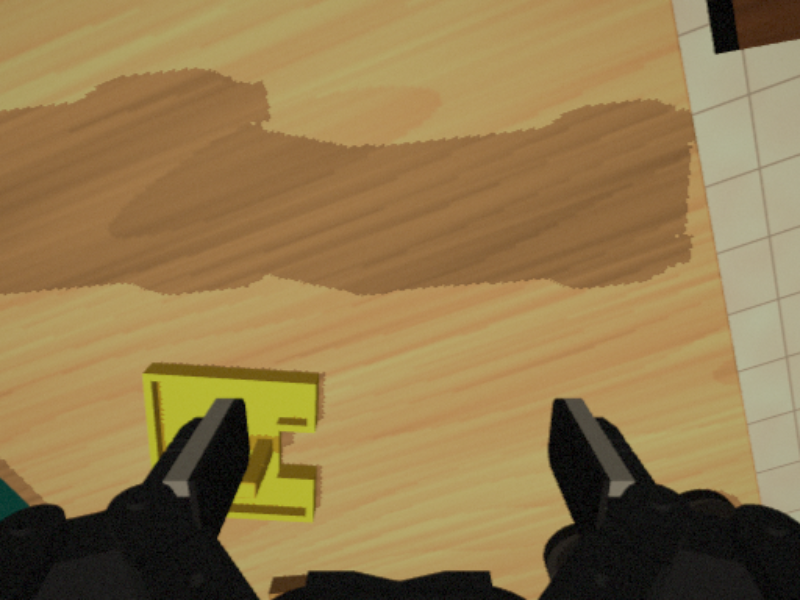

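The call was refused because rows need every key.

>>> send_rows --series '[{"rx": 0, "ry": -6, "rz": 0, "tx": 326, "ty": 0, "tz": -135, "grip": 0}, {"rx": 0, "ry": -6, "rz": 0, "tx": 326, "ty": 0, "tz": -135, "grip": 0}, {"rx": 0, "ry": -6, "rz": 0, "tx": 326, "ty": 0, "tz": -135, "grip": 0}, {"rx": 0, "ry": -6, "rz": 0, "tx": 326, "ty": 0, "tz": -135, "grip": 0}, {"rx": 0, "ry": -6, "rz": 0, "tx": 326, "ty": 0, "tz": -135, "grip": 0}, {"rx": 0, "ry": -6, "rz": 0, "tx": 326, "ty": 0, "tz": -135, "grip": 0}, {"rx": 0, "ry": -6, "rz": 0, "tx": 326, "ty": 0, "tz": -135, "grip": 0}, {"rx": 0, "ry": -6, "rz": 0, "tx": 326, "ty": 0, "tz": -135, "grip": 0}]'

```text
time: 1.0
tool_pos: [480.0, 341.4, 231.3]
tool_rot: [-0.701, 0.702, -0.09, 0.091]
ft_force: [-0.8, 0.9, -0.4]
opening: 85.7
```

>>> send_rows --series '[{"rx": 0, "ry": 0, "rz": 0, "tx": 0, "ty": 0, "tz": 0, "grip": 0}, {"rx": 0, "ry": 0, "rz": 0, "tx": 0, "ty": 0, "tz": 0, "grip": 0}]'

```text
time: 1.2
tool_pos: [474.4, 348.1, 231.2]
tool_rot: [0.702, -0.702, 0.087, -0.087]
ft_force: [-0.0, -0.0, 0.6]
opening: 85.7
```

```bash
python3 - <<'E'
from h import *
from rig import viewer,telemetry
import cv2,pickle
s=telemetry.sense();print(s['time'],s['tool_pos'],toolR(s).as_matrix().round(3),s['ft_force'],s['opening'])
c=viewer.get_calibration('wrist');im=viewer.capture('wrist');pickle.dump((s,c,im),open('w1.pkl','wb'))
cv2.imwrite('pics/w2.png',cv2.resize(im,(800,600)))
E
```

```text
1.2 [474.3611685  348.09349198 231.17106081] [[ 0.97  -0.001  0.244]
 [-0.244  0.     0.97 ]
 [-0.001 -1.     0.   ]] [-0.04838523 -0.04617871  0.61066449] 85.73429139203587
```

View pics/w2.png

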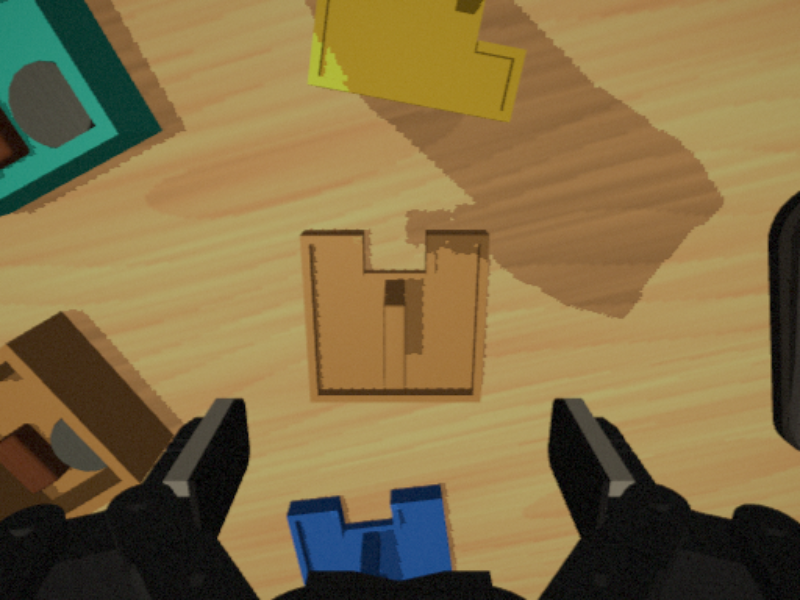

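The tray is well in view at about (395,315), with the notch towards the robot and the bar along its middle. I'll zoom in for its corners.

```bash
python3 - <<'E'
import pickle,cv2
s,c,im=pickle.load(open('w1.pkl','rb'))
cv2.imwrite('pics/w2c.png',cv2.resize(im[140:265,185:320],None,fx=4.8,fy=4.8,interpolation=cv2.INTER_CUBIC))
E
```

```text
(no output)
```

View pics/w2c.png

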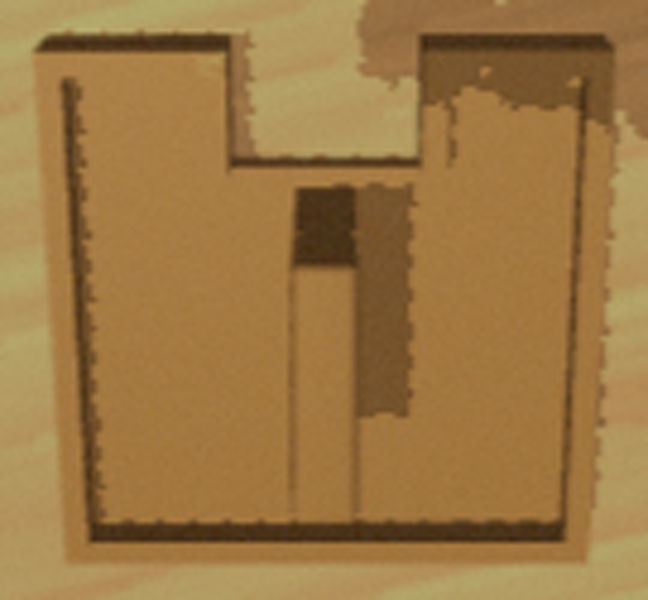

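```bash
python3 - <<'E'
from h import *
import pickle
s,c,im=pickle.load(open('w1.pkl','rb'))
k=4.8;g=lambda p:(p[0]/k+185-.4,p[1]/k+140-.4)
rect([ray(c,g(p),18) for p in [(36,51),(613,51),(586,561),(66,561)]])
for p in [(294,266),(356,266)]: print(ray(c,g(p),62).round(1))
for p in [(230,167),(421,167)]: print(ray(c,g(p),18).round(1))
R=toolR(s).as_matrix();
for ctr,a in [((532,329.5),-14)]:
    u=np.array([np.cos(np.radians(a)),np.sin(np.radians(a))])
    print('bar near end expected',np.array(ctr)-30*u)
E
```

```text
[[453.5 284.3  18. ]
 [484.9 408.8  18. ]
 [610.2 377.7  18. ]
 [578.6 252.5  18. ]]
centre [531.8 330.8  18. ] sides [np.float64(128.5), np.float64(129.1), np.float64(129.2), np.float64(129.0)] ang [np.float64(75.9), np.float64(-13.9), np.float64(-104.2), np.float64(165.7)]
[501.5 332.2  62. ]
[504.5 344.4  62. ]
[490.1 319.   18. ]
[500.7 361.2  18. ]
bar near end expected [502.89112821 336.75765687]
```

The tray centre is (532,331) with yaw -14.1°, and the rim sides measure about 129 mm, close to the 130 given. The bar's end gives (532.1,331.0), which agrees. Next is the box with the same camera.

>>> send_rows --series '[{"rx": 0, "ry": -32, "rz": 0, "tx": 85, "ty": 0, "tz": -310, "grip": 0}, {"rx": 0, "ry": -32, "rz": 0, "tx": 85, "ty": 0, "tz": -310, "grip": 0}, {"rx": 0, "ry": -32, "rz": 0, "tx": 85, "ty": 0, "tz": -310, "grip": 0}, {"rx": 0, "ry": -32, "rz": 0, "tx": 85, "ty": 0, "tz": -310, "grip": 0}, {"rx": 0, "ry": -32, "rz": 0, "tx": 85, "ty": 0, "tz": -310, "grip": 0}, {"rx": 0, "ry": -32, "rz": 0, "tx": 85, "ty": 0, "tz": -310, "grip": 0}, {"rx": 0, "ry": -32, "rz": 0, "tx": 85, "ty": 0, "tz": -310, "grip": 0}, {"rx": 0, "ry": -32, "rz": 0, "tx": 85, "ty": 0, "tz": -310, "grip": 0}]'

```text
time: 2.05
tool_pos: [481.3, 23.3, 231.5]
tool_rot: [-0.698, 0.699, 0.108, -0.108]
ft_force: [-0.0, 0.6, -0.1]
opening: 85.7
```

>>> send_rows --series '[{"rx": 0, "ry": 0, "rz": 0, "tx": 0, "ty": 0, "tz": 0, "grip": 0}, {"rx": 0, "ry": 0, "rz": 0, "tx": 0, "ty": 0, "tz": 0, "grip": 0}]'

```text
time: 2.25
tool_pos: [481.5, 27.6, 231.3]
tool_rot: [0.699, -0.698, -0.11, 0.11]
ft_force: [0.2, 0.3, 0.7]
opening: 85.5
```

```bash
python3 - <<'E'
from h import *
from rig import viewer,telemetry
import cv2,pickle
s=telemetry.sense();print(s['time'],s['tool_pos'],toolR(s).as_matrix().round(3),s['ft_force'],s['opening'])
c=viewer.get_calibration('wrist');im=viewer.capture('wrist');pickle.dump((s,c,im),open('w3.pkl','wb'))
cv2.imwrite('pics/w3.png',cv2.resize(im,(800,600)))
E
```

```text
2.25 [481.48828699  27.6185923  231.33604049] [[ 0.951  0.    -0.308]
 [ 0.308  0.     0.951]
 [ 0.    -1.     0.   ]] [0.21318732 0.30254037 0.68185583] 85.51135859688827
```

View pics/w3.png

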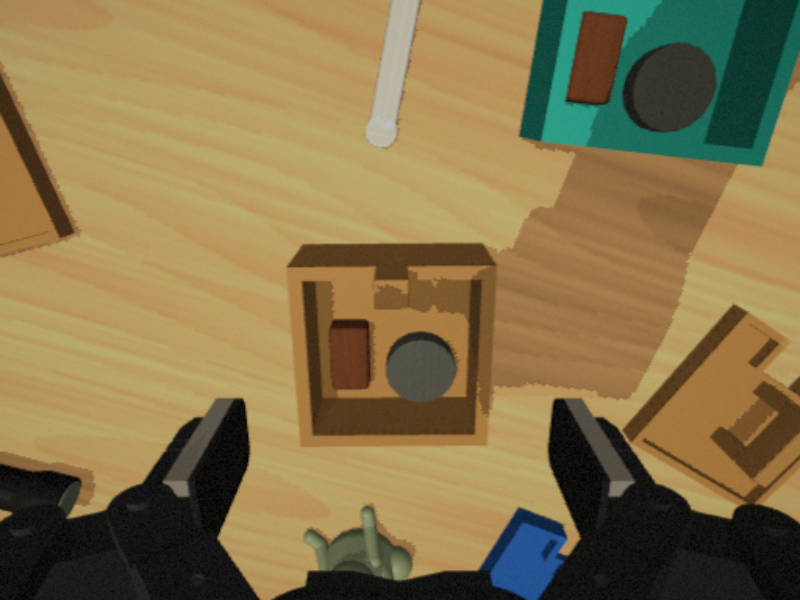

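```bash
python3 - <<'E'
import pickle,cv2
s,c,im=pickle.load(open('w3.pkl','rb'))
cv2.imwrite('pics/w3c.png',cv2.resize(im[150:290,180:320],None,fx=4.2,fy=4.2,interpolation=cv2.INTER_CUBIC))
E
```

```text
(no output)
```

View pics/w3c.png

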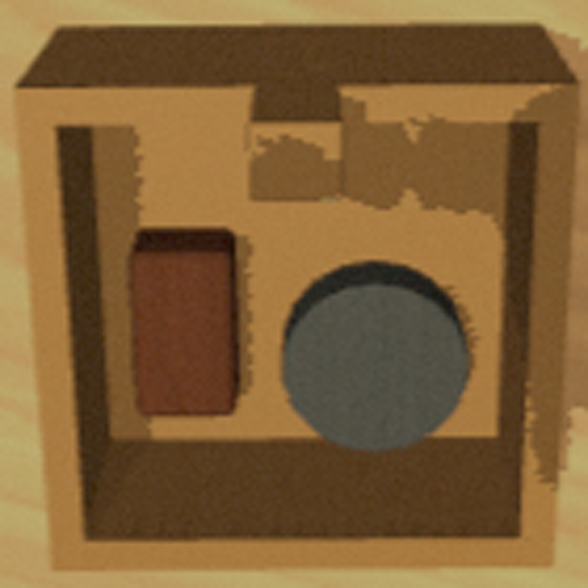

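```bash
python3 - <<'E'
from h import *
import pickle
s,c,im=pickle.load(open('w3.pkl','rb'))
k=4.2;g=lambda p:(p[0]/k+180-.4,p[1]/k+150-.4)
rect([ray(c,g(p),60) for p in [(15,87),(580,86),(555,570),(52,571)]])
rect([ray(c,g(p),88) for p in [(249,122),(343,122),(343,199),(249,199)]])
E
```

```text
[[508.1 -35.7  60. ]
 [468.1  87.3  60. ]
 [591.6 128.8  60. ]
 [631.9   5.   60. ]]
centre [549.9  46.4  60. ] sides [np.float64(129.4), np.float64(130.3), np.float64(130.2), np.float64(130.3)] ang [np.float64(108.0), np.float64(18.6), np.float64(-72.0), np.float64(-161.8)]
[[490.8  16.2  88. ]
 [484.7  35.1  88. ]
 [501.2  40.5  88. ]
 [507.4  21.3  88. ]]
centre [496.   28.3  88. ] sides [np.float64(19.8), np.float64(17.3), np.float64(20.1), np.float64(17.3)] ang [np.float64(107.9), np.float64(18.3), np.float64(-72.1), np.float64(-162.9)]
```

The box centre is (549.9,46.4) with yaw 18.2°, and its sides measure 130 mm. The key centre at (496,28.3) matches the predicted (496.7,28.9). Going back to the tray now.

>>> send_rows --series '[{"rx": 0, "ry": 32, "rz": 0, "tx": 141, "ty": 100, "tz": 273, "grip": 0}, {"rx": 0, "ry": 32, "rz": 0, "tx": 141, "ty": 100, "tz": 273, "grip": 0}, {"rx": 0, "ry": 32, "rz": 0, "tx": 141, "ty": 100, "tz": 273, "grip": 0}, {"rx": 0, "ry": 32, "rz": 0, "tx": 141, "ty": 100, "tz": 273, "grip": 0}, {"rx": 0, "ry": 32, "rz": 0, "tx": 141, "ty": 100, "tz": 273, "grip": 0}, {"rx": 0, "ry": 32, "rz": 0, "tx": 141, "ty": 100, "tz": 273, "grip": 0}, {"rx": 0, "ry": 32, "rz": 0, "tx": 141, "ty": 100, "tz": 273, "grip": 0}, {"rx": 0, "ry": 32, "rz": 0, "tx": 141, "ty": 100, "tz": 273, "grip": 0}]'

```text
time: 3.1
tool_pos: [529.9, 335.2, 129.0]
tool_rot: [0.702, -0.702, 0.086, -0.084]
ft_force: [-0.7, 0.5, 0.2]
opening: 85.2
```

>>> send_rows --series '[{"rx": 0, "ry": 0, "rz": 0, "tx": 0, "ty": 0, "tz": 0, "grip": 0}, {"rx": 0, "ry": 0, "rz": 0, "tx": 0, "ty": 0, "tz": 0, "grip": 0}, {"rx": 0, "ry": 0, "rz": 0, "tx": 0, "ty": 0, "tz": 0, "grip": 0}]'

```text
time: 3.4
tool_pos: [532.6, 328.1, 131.8]
tool_rot: [0.702, -0.702, 0.088, -0.088]
ft_force: [0.7, -0.7, 0.6]
opening: 85.6
```

```bash
python3 - <<'E'
from h import *
from rig import viewer,telemetry
import cv2,pickle
s=telemetry.sense();R=toolR(s).as_matrix();print(s['time'],s['tool_pos'],R.round(3),s['opening'])
print(R.T@(np.array([532,331,31.3])-s['tool_pos']),np.degrees(np.arctan2(R[1,0],R[0,0])))
E
```

```text
3.4 [532.56769344 328.13530579 131.79687546] [[ 0.969  0.001  0.246]
 [-0.246  0.     0.969]
 [ 0.    -1.     0.   ]] 85.5881268846203
[ -1.30535578 100.49676838   2.61654674] -14.263037217031464
```

>>> send_rows --series '[{"rx": 0, "ry": 0, "rz": 0, "tx": -1, "ty": 30, "tz": 2, "grip": 0}, {"rx": 0, "ry": 0, "rz": 0, "tx": -1, "ty": 60, "tz": 2, "grip": 0}, {"rx": 0, "ry": 0, "rz": 0, "tx": -1, "ty": 85, "tz": 2, "grip": 0}, {"rx": 0, "ry": 0, "rz": 0, "tx": -1, "ty": 100, "tz": 2, "grip": 0}, {"rx": 0, "ry": 0, "rz": 0, "tx": -1, "ty": 100, "tz": 2, "grip": 0}, {"rx": 0, "ry": 0, "rz": 0, "tx": -1, "ty": 100, "tz": 2, "grip": 0}, {"rx": 0, "ry": 0, "rz": 0, "tx": -1, "ty": 100, "tz": 2, "grip": 0}]'

```text
time: 4.1
tool_pos: [532.6, 331.3, 32.7]
tool_rot: [0.702, -0.701, 0.087, -0.088]
ft_force: [-0.0, -0.2, 0.7]
opening: 85.5
```

```bash
python3 - <<'E'
from h import *
from rig import viewer,telemetry
import cv2,pickle
s=telemetry.sense();R=toolR(s).as_matrix();print(s['time'],s['tool_pos'],s['opening'],s['ft_force'])
print(R.T@(np.array([532,331,31.3])-s['tool_pos']),np.degrees(np.arctan2(R[1,0],R[0,0])))
cv2.imwrite('pics/w4.png',cv2.resize(viewer.capture('wrist'),(800,600)))
E
```

```text
4.1 [532.64533559 331.32622545  32.74609495] 85.51309247779648 [-0.02237884 -0.16678689  0.67886651]
[-0.54722007  1.44469937 -0.47693352] -14.226482388719015
```

View pics/w4.png

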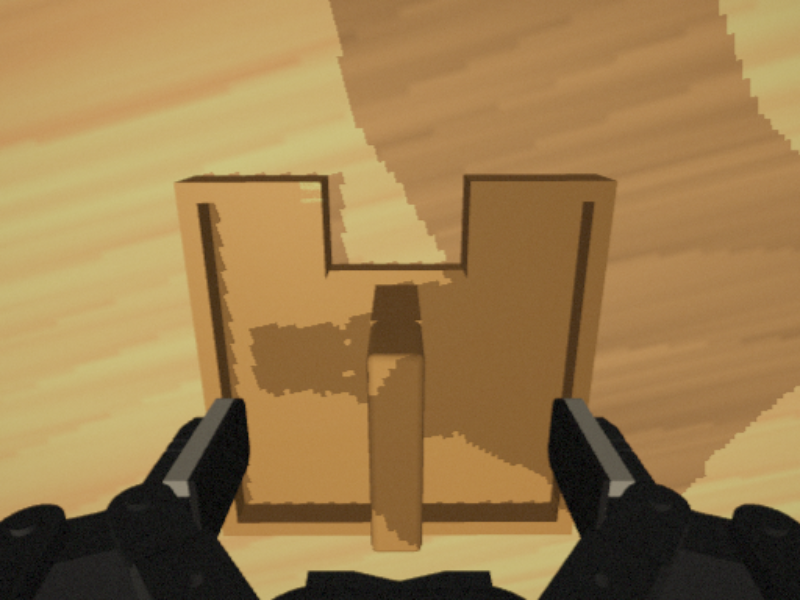

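The fingers straddle the bar. The pad midpoint is at column 397 and the bar at 396, and they look aligned. Closing.

>>> send_rows --series '[{"rx": 0, "ry": 0, "rz": 0, "tx": 0, "ty": 1, "tz": 0, "grip": 1}, {"rx": 0, "ry": 0, "rz": 0, "tx": 0, "ty": 1, "tz": 0, "grip": 1}, {"rx": 0, "ry": 0, "rz": 0, "tx": 0, "ty": 1, "tz": 0, "grip": 1}, {"rx": 0, "ry": 0, "rz": 0, "tx": 0, "ty": 1, "tz": 0, "grip": 1}, {"rx": 0, "ry": 0, "rz": 0, "tx": 0, "ty": 1, "tz": 0, "grip": 1}, {"rx": 0, "ry": 0, "rz": 0, "tx": 0, "ty": 1, "tz": 0, "grip": 1}, {"rx": 0, "ry": 0, "rz": 0, "tx": 0, "ty": 1, "tz": 0, "grip": 1}, {"rx": 0, "ry": 0, "rz": 0, "tx": 0, "ty": 1, "tz": 0, "grip": 1}]'

```text
time: 4.95
tool_pos: [532.0, 331.0, 30.4]
tool_rot: [0.702, -0.702, 0.087, -0.088]
ft_force: [-0.9, -0.1, 5.6]
opening: 13.3
```

>>> send_rows --series '[{"rx": 0, "ry": 0, "rz": 0, "tx": 0, "ty": 0, "tz": 0, "grip": 1}, {"rx": 0, "ry": 0, "rz": 0, "tx": 0, "ty": 0, "tz": 0, "grip": 1}, {"rx": 0, "ry": 0, "rz": 0, "tx": 0, "ty": 0, "tz": 0, "grip": 1}, {"rx": 0, "ry": 0, "rz": 0, "tx": 0, "ty": 0, "tz": 0, "grip": 1}]'

```text
time: 5.35
tool_pos: [532.0, 331.0, 30.4]
tool_rot: [0.702, -0.702, 0.087, -0.088]
ft_force: [-1.5, -0.5, 4.5]
opening: 13.2
```

Gripped at 13.2 mm. Lifting.

>>> send_rows --series '[{"rx": 0, "ry": 0, "rz": 0, "tx": 0, "ty": -10, "tz": 0, "grip": 1}, {"rx": 0, "ry": 0, "rz": 0, "tx": 0, "ty": -30, "tz": 0, "grip": 1}, {"rx": 0, "ry": 0, "rz": 0, "tx": 0, "ty": -55, "tz": 0, "grip": 1}, {"rx": 0, "ry": 0, "rz": 0, "tx": 0, "ty": -80, "tz": 0, "grip": 1}, {"rx": 0, "ry": 0, "rz": 0, "tx": 0, "ty": -105, "tz": 0, "grip": 1}, {"rx": 0, "ry": 0, "rz": 0, "tx": 0, "ty": -130, "tz": 0, "grip": 1}, {"rx": 0, "ry": 0, "rz": 0, "tx": 0, "ty": -140, "tz": 0, "grip": 1}, {"rx": 0, "ry": 0, "rz": 0, "tx": 0, "ty": -140, "tz": 0, "grip": 1}]'

```text
time: 6.15
tool_pos: [532.3, 331.2, 171.5]
tool_rot: [0.702, -0.701, 0.087, -0.088]
ft_force: [-0.9, -0.9, -3.2]
opening: 12.5
```

>>> send_rows --series '[{"rx": 0, "ry": 0, "rz": 0, "tx": 0, "ty": 0, "tz": 0, "grip": 1}, {"rx": 0, "ry": 0, "rz": 0, "tx": 0, "ty": 0, "tz": 0, "grip": 1}]'

```text
time: 6.35
tool_pos: [531.3, 330.6, 168.9]
tool_rot: [-0.701, 0.702, -0.088, 0.087]
ft_force: [-0.1, -0.1, -3.4]
opening: 13.3
```

```bash
python3 - <<'E'
from h import *
from rig import viewer,telemetry
import cv2,pickle
s=telemetry.sense();R=toolR(s).as_matrix();print(s['time'],s['tool_pos'],s['opening'],s['ft_force'],s['ft_torque'])
u=np.array([np.cos(np.radians(18.2)),np.sin(np.radians(18.2))])
print(R.T@(np.array([550,46.4,31.3+60])-s['tool_pos']),np.degrees(np.arctan2(R[1,0],R[0,0])))
c=viewer.get_calibration('wrist');im=viewer.capture('wrist');pickle.dump((s,c,im),open('w5.pkl','wb'))
cv2.imwrite('pics/w5.png',cv2.resize(im,(800,600)))
E
```

```text
6.35 [531.32398724 330.63152195 168.92727518] 13.339290993597082 [-0.08567008 -0.10599337 -3.4120393 ] [-0.05125567  0.06084133 -0.02099224]
[  87.99710326   77.93328122 -270.82329824] -14.213539481481385
```

View pics/w5.png

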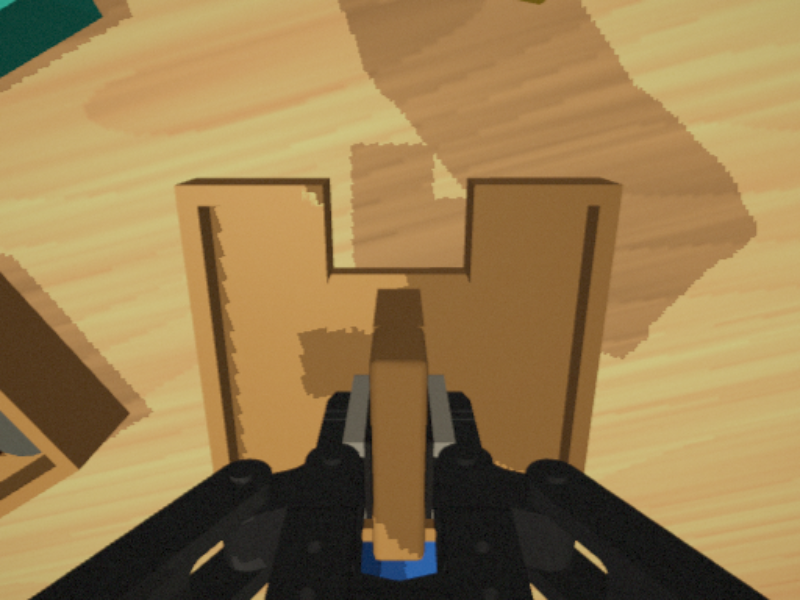

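```bash
python3 - <<'E'
from h import *
import pickle,cv2
s,c,im=pickle.load(open('w5.pkl','rb'))
cv2.imwrite('pics/w5c.png',cv2.resize(im[105:245,105:405],None,fx=2.6,fy=2.6,interpolation=cv2.INTER_CUBIC))
R=toolR(s).as_matrix();z=s['tool_pos'][2]-30.4+18
f=lambda p:R.T@(ray(c,(p[0]*.64-.2,p[1]*.64-.2),z)-s['tool_pos'])
for p in [(177,185),(621,185),(330,280),(468,278)]: print(f(p).round(1))
z+=44
for p in [(370,362),(427,362),(372,558),(424,558)]: print('bar',f(p).round(1))
E
```

```text
[-64.5  12.6 -64.3]
[-64.6  12.4  63.9]
[-35.8  12.5 -21.3]
[-36.4  12.4  21. ]
bar [-29.8 -31.5  -6.9]
bar [-29.8 -31.6   6.2]
bar [ 28.1 -31.6  -7.4]
bar [ 28.1 -31.6   6.5]
```

View pics/w5c.png

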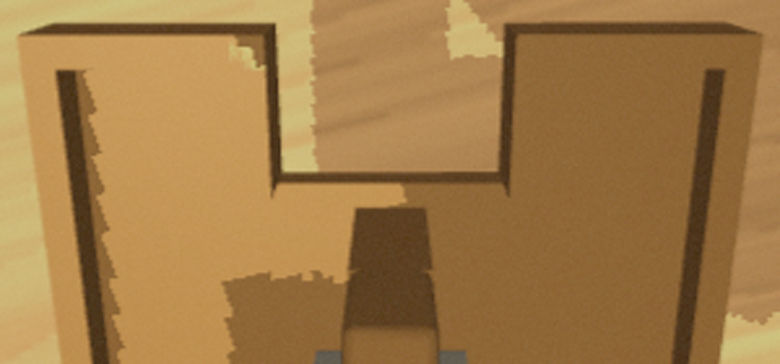

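The tray is square and centred in the hand. Carrying it over the box at a moderate pace.

>>> send_rows --series '[{"rx": 0, "ry": -3, "rz": 0, "tx": 8, "ty": 0, "tz": -25, "grip": 1}, {"rx": 0, "ry": -8, "rz": 0, "tx": 20, "ty": 0, "tz": -60, "grip": 1}, {"rx": 0, "ry": -12, "rz": 0, "tx": 33, "ty": 0, "tz": -100, "grip": 1}, {"rx": 0, "ry": -17, "rz": 0, "tx": 46, "ty": 0, "tz": -140, "grip": 1}, {"rx": 0, "ry": -21, "rz": 0, "tx": 58, "ty": 0, "tz": -180, "grip": 1}, {"rx": 0, "ry": -26, "rz": 0, "tx": 71, "ty": 0, "tz": -220, "grip": 1}, {"rx": 0, "ry": -30, "rz": 0, "tx": 82, "ty": 0, "tz": -252, "grip": 1}, {"rx": 0, "ry": -32.4, "rz": 0, "tx": 88, "ty": 0, "tz": -271, "grip": 1}]'

```text
time: 7.2
tool_pos: [550.4, 43.3, 169.6]
tool_rot: [-0.698, 0.699, 0.111, -0.112]
ft_force: [1.2, 0.8, -3.5]
opening: 13.5
```

>>> send_rows --series '[{"rx": 0, "ry": 0, "rz": 0, "tx": 0, "ty": 0, "tz": 0, "grip": 1}, {"rx": 0, "ry": 0, "rz": 0, "tx": 0, "ty": 0, "tz": 0, "grip": 1}, {"rx": 0, "ry": 0, "rz": 0, "tx": 0, "ty": 0, "tz": 0, "grip": 1}, {"rx": 0, "ry": 0, "rz": 0, "tx": 0, "ty": 0, "tz": 0, "grip": 1}, {"rx": 0, "ry": 0, "rz": 0, "tx": 0, "ty": 0, "tz": 0, "grip": 1}]'

```text
time: 7.7
tool_pos: [550.6, 47.5, 170.2]
tool_rot: [0.698, -0.698, -0.112, 0.112]
ft_force: [0.2, -0.3, -3.1]
opening: 13.1
```

```bash
cat > chk.py <<'E'
from h import *
from rig import telemetry
s=telemetry.sense();R=toolR(s).as_matrix();print(s['time'],s['tool_pos'],s['opening'],s['ft_force'],s['ft_torque'])
print('tool delta to target',R.T@(np.array([550,46.4,30.4+60])-s['tool_pos']),'yaw',np.degrees(np.arctan2(R[1,0],R[0,0])),R[:,1].round(4))
E
python3 - <<'E'
from chk import *
from rig import viewer
import cv2,pickle
c=viewer.get_calibration('wrist');im=viewer.capture('wrist');pickle.dump((s,c,im),open('w6.pkl','wb'))
cv2.imwrite('pics/w6.png',cv2.resize(im,(800,600)))
E
```

```text
7.7 [550.5795976   47.47439773 170.17953858] 13.113759260565244 [ 0.20772183 -0.34381429 -3.10993682] [0.02296696 0.03170072 0.04436205]
tool delta to target [-0.87500312 79.77957949 -0.84741208] yaw 18.24547428850843 [-2.e-04  1.e-04 -1.e+00]
```

View pics/w6.png

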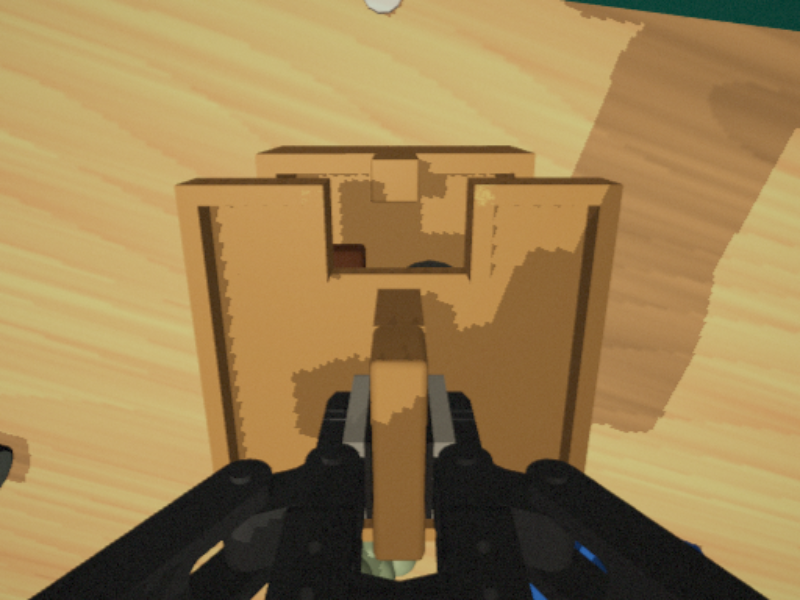

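The tray hangs level over the box, with the key at (395,178) below the notch. I'll measure the relative offset in this picture.

```bash
python3 - <<'E'
from h import *
import pickle
s,c,im=pickle.load(open('w6.pkl','rb'))
R=toolR(s).as_matrix();zt=s['tool_pos'][2]-30.4+18
f=lambda p,z:(R.T@(ray(c,(p[0]*.64-.2,p[1]*.64-.2),z)-s['tool_pos'])).round(1)
for p in [(177,185),(621,185),(330,280),(468,278)]: print('tray',f(p,zt))
for p in [(257,154),(535,154)]: print('rim',f(p,60))
for p in [(372,158),(418,158),(372,202),(418,202)]: print('key',f(p,88))
E
```

```text
tray [-64.6  12.4 -63.8]
tray [-64.6  12.4  64.4]
tray [-35.8  12.4 -20.8]
tray [-36.5  12.4  21.4]
rim [-65.9 110.2 -65.1]
rim [-65.9 110.2  63.4]
key [-66.4  82.2 -10.7]
key [-66.4  82.2   8.3]
key [-48.3  82.2 -11. ]
key [-48.3  82.2   8.5]
```

The picture says shift by (-1.3,-1.2) and the measured pose says (-0.9,-0.85), so I'll use -1.1 for both and lower to about 5 mm above the rim.

>>> send_rows --series '[{"rx": 0, "ry": 0, "rz": 0, "tx": -1.1, "ty": 10, "tz": -1.1, "grip": 1}, {"rx": 0, "ry": 0, "rz": 0, "tx": -1.1, "ty": 22, "tz": -1.1, "grip": 1}, {"rx": 0, "ry": 0, "rz": 0, "tx": -1.1, "ty": 34, "tz": -1.1, "grip": 1}, {"rx": 0, "ry": 0, "rz": 0, "tx": -1.1, "ty": 46, "tz": -1.1, "grip": 1}, {"rx": 0, "ry": 0, "rz": 0, "tx": -1.1, "ty": 58, "tz": -1.1, "grip": 1}, {"rx": 0, "ry": 0, "rz": 0, "tx": -1.1, "ty": 68, "tz": -1.1, "grip": 1}, {"rx": 0, "ry": 0, "rz": 0, "tx": -1.1, "ty": 74, "tz": -1.1, "grip": 1}, {"rx": 0, "ry": 0, "rz": 0, "tx": -1.1, "ty": 74, "tz": -1.1, "grip": 1}]'

```text
time: 8.55
tool_pos: [549.6, 45.3, 95.4]
tool_rot: [-0.698, 0.698, 0.111, -0.112]
ft_force: [0.4, -0.1, -3.1]
opening: 13.1
```

>>> send_rows --series '[{"rx": 0, "ry": 0, "rz": 0, "tx": 0, "ty": 0, "tz": 0, "grip": 1}, {"rx": 0, "ry": 0, "rz": 0, "tx": 0, "ty": 0, "tz": 0, "grip": 1}, {"rx": 0, "ry": 0, "rz": 0, "tx": 0, "ty": 0, "tz": 0, "grip": 1}]'

```text
time: 8.85
tool_pos: [550.2, 45.3, 96.7]
tool_rot: [-0.698, 0.698, 0.112, -0.111]
ft_force: [-0.6, -0.3, -2.2]
opening: 13.4
```

```bash
python3 - <<'E'
from chk import *
from rig import viewer
import cv2,pickle
c=viewer.get_calibration('wrist');im=viewer.capture('wrist');pickle.dump((s,c,im),open('w7.pkl','wb'))
cv2.imwrite('pics/w7.png',cv2.resize(im[80:240,90:420],None,fx=2.4,fy=2.4))
E
```

```text
8.85 [550.19505958  45.27412468  96.73777067] 13.370018909120457 [-0.5934583  -0.27632677 -2.2456549 ] [ 0.00266653  0.02242108 -0.01193022]
tool delta to target [0.16150751 6.33771486 1.13148849] yaw 18.17768914201615 [ 7.e-04  1.e-04 -1.e+00]
```

View pics/w7.png

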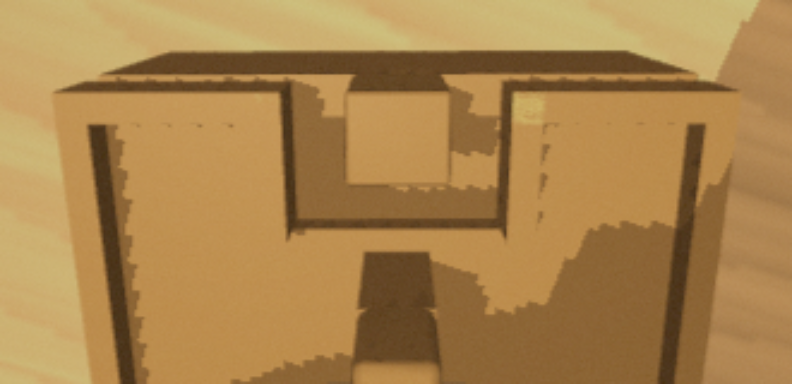

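```bash
python3 - <<'E'
from h import *
import pickle,cv2
s,c,im=pickle.load(open('w7.pkl','rb'))
R=toolR(s).as_matrix();zt=s['tool_pos'][2]-30.4+18
g=lambda p:(p[0]/2.4+90-.3,p[1]/2.4+80-.3)
f=lambda p,z:(R.T@(ray(c,g(p),z)-s['tool_pos'])).round(1)
for p in [(53,92),(740,92),(288,236),(506,236)]: print('tray',f(p,zt))
for p in [(100,75),(698,74)]: print('rim',f(p,60))
for p in [(346,92),(449,92),(346,184),(449,184)]: print('key',f(p,88))
E
```

```text
tray [-64.6  12.4 -64.3]
tray [-64.7  12.3  64.7]
tray [-36.3  12.4 -21.4]
tray [-36.3  12.4  22. ]
rim [-65.1  36.7 -63.8]
rim [-65.3  36.7  65.3]
key [-65.1   8.7  -9.1]
key [-65.1   8.7   9.8]
key [-47.8   8.7  -9.4]
key [-47.8   8.7  10.2]
```

The residual is under 1 mm: the picture says (-0.5,+0.4) and the pose (+0.2,+1.1). I'll apply (-0.2,+0.6) and lower gently.

>>> send_rows --series '[{"rx": 0, "ry": 0, "rz": 0, "tx": -0.2, "ty": 1, "tz": 0.6, "grip": 1}, {"rx": 0, "ry": 0, "rz": 0, "tx": -0.2, "ty": 2, "tz": 0.6, "grip": 1}, {"rx": 0, "ry": 0, "rz": 0, "tx": -0.2, "ty": 3, "tz": 0.6, "grip": 1}, {"rx": 0, "ry": 0, "rz": 0, "tx": -0.2, "ty": 4, "tz": 0.6, "grip": 1}, {"rx": 0, "ry": 0, "rz": 0, "tx": -0.2, "ty": 5, "tz": 0.6, "grip": 1}, {"rx": 0, "ry": 0, "rz": 0, "tx": -0.2, "ty": 5, "tz": 0.6, "grip": 1}]'

```text
time: 9.5
tool_pos: [549.5, 45.8, 91.1]
tool_rot: [-0.698, 0.698, 0.112, -0.112]
ft_force: [-1.1, -0.1, -3.2]
opening: 12.9
```

>>> send_rows --series '[{"rx": 0, "ry": 0, "rz": 0, "tx": 0, "ty": 0.5, "tz": 0, "grip": 1}, {"rx": 0, "ry": 0, "rz": 0, "tx": 0, "ty": 0.5, "tz": 0, "grip": 1}, {"rx": 0, "ry": 0, "rz": 0, "tx": 0, "ty": 0.5, "tz": 0, "grip": 1}]'

```text
time: 9.8
tool_pos: [549.6, 45.8, 90.8]
tool_rot: [-0.698, 0.698, 0.112, -0.112]
ft_force: [0.4, -0.4, -2.4]
opening: 13.2
```

```bash
python3 chk.py
```

```text
9.8 [549.59127304  45.7584163   90.80676827] 13.230522941498727 [ 0.38832079 -0.44740515 -2.43048508] [ 0.05267609 -0.00978646  0.05806463]
tool delta to target [0.58851307 0.40674775 0.48203364] yaw 18.181863662119156 [ 0. -0. -1.]
```

Not in contact yet (still -2.4 N). I'll continue in 0.5 mm steps.

>>> send_rows --series '[{"rx": 0, "ry": 0, "rz": 0, "tx": 0.2, "ty": 0.5, "tz": 0.2, "grip": 1}, {"rx": 0, "ry": 0, "rz": 0, "tx": 0.2, "ty": 0.5, "tz": 0.2, "grip": 1}, {"rx": 0, "ry": 0, "rz": 0, "tx": 0.2, "ty": 0.5, "tz": 0.2, "grip": 1}]'

```text
time: 10.1
tool_pos: [549.7, 46.0, 90.4]
tool_rot: [-0.698, 0.698, 0.112, -0.112]
ft_force: [-2.0, -1.1, 2.2]
opening: 13.0
```

>>> send_rows --series '[{"rx": 0, "ry": 0, "rz": 0, "tx": 0, "ty": 0.5, "tz": 0, "grip": 1}, {"rx": 0, "ry": 0, "rz": 0, "tx": 0, "ty": 0.5, "tz": 0, "grip": 1}, {"rx": 0, "ry": 0, "rz": 0, "tx": 0, "ty": 0.5, "tz": 0, "grip": 1}]'

```text
time: 10.4
tool_pos: [549.8, 46.0, 90.4]
tool_rot: [-0.698, 0.698, 0.112, -0.112]
ft_force: [-5.8, -1.2, 13.6]
opening: 13.1
```

```bash
python3 - <<'E'
from chk import *
from rig import viewer
import cv2,pickle
c=viewer.get_calibration('wrist');im=viewer.capture('wrist');pickle.dump((s,c,im),open('w8.pkl','wb'))
cv2.imwrite('pics/w8.png',cv2.resize(im[80:240,90:420],None,fx=2.4,fy=2.4))
E
```

```text
10.4 [549.75870565  45.99492107  90.4122251 ] 13.126939436671874 [-5.76105807 -1.16505763 13.58933939] [-0.26048406  1.0960245  -0.03113299]
tool delta to target [0.35563737 0.01226658 0.30956897] yaw 18.18101254745237 [ 3.e-04 -1.e-04 -1.e+00]
```

View pics/w8.png

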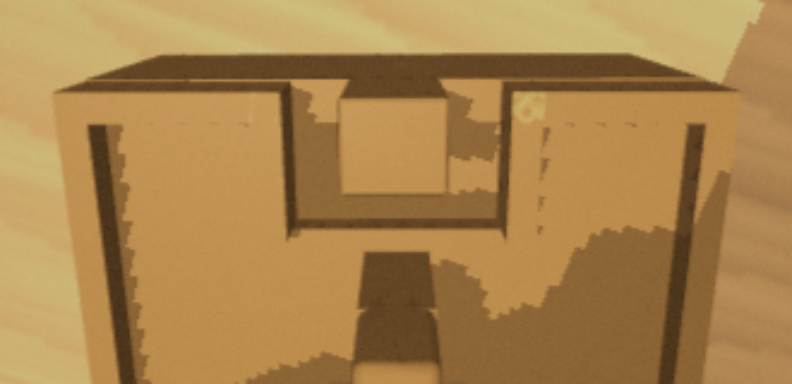

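Contact at 90.4 mm, which is the rim height. I'll check alignment before letting go.

```bash
python3 - <<'E'
from h import *
import pickle,cv2
s,c,im=pickle.load(open('w8.pkl','rb'))
R=toolR(s).as_matrix();zt=78
g=lambda p:(p[0]/2.4+90-.3,p[1]/2.4+80-.3)
f=lambda p,z:(R.T@(ray(c,g(p),z)-s['tool_pos'])).round(1)
for p in [(53,92),(740,92),(288,236),(506,236)]: print('tray',f(p,zt))
for p in [(64,84),(728,84)]: print('tray bottom',f(p,60))
for p in [(88,79),(705,79)]: print('rim',f(p,60))
for p in [(339,98),(447,98),(340,194),(447,194)]: print('key',f(p,88))
cv2.imwrite('pics/w8c.png',cv2.resize(im[95:175,105:405],None,fx=2.6,fy=5.2,interpolation=cv2.INTER_CUBIC))
E
```

```text
tray [-64.7  12.4 -64.3]
tray [-64.7  12.4  64.7]
tray [-36.3  12.4 -21.4]
tray [-36.4  12.4  22. ]
tray bottom [-64.   30.4 -69.3]
tray bottom [-64.   30.4  69.5]
rim [-65.   30.4 -64.2]
rim [-65.   30.4  64.6]
key [-65.    2.4 -10. ]
key [-65.    2.4   9. ]
key [-47.6   2.4 -10.2]
key [-47.6   2.4   9.4]
```

View pics/w8c.png

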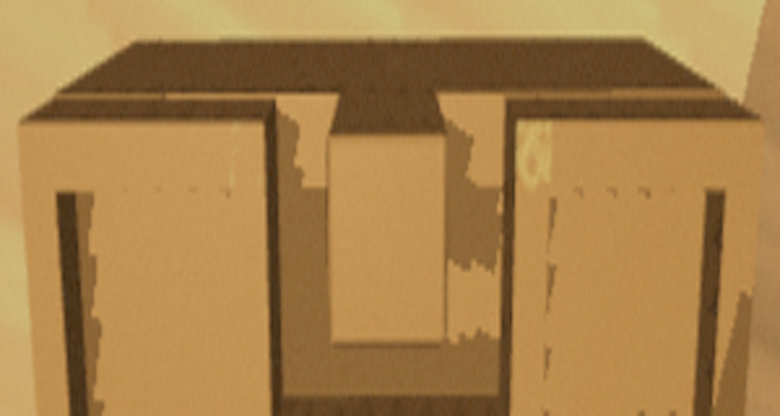

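Sideways the tray matches the rim within 0.1 mm. It sits about 0.7 mm too far from the key side, so I'll lift a hair, shift it, and set it down again.

>>> send_rows --series '[{"rx": 0, "ry": 0, "rz": 0, "tx": 0, "ty": -2, "tz": 0, "grip": 1}, {"rx": 0, "ry": 0, "rz": 0, "tx": -0.7, "ty": -2, "tz": 0, "grip": 1}, {"rx": 0, "ry": 0, "rz": 0, "tx": -0.7, "ty": -1.5, "tz": 0, "grip": 1}, {"rx": 0, "ry": 0, "rz": 0, "tx": -0.7, "ty": -1, "tz": 0, "grip": 1}, {"rx": 0, "ry": 0, "rz": 0, "tx": -0.7, "ty": -0.6, "tz": 0, "grip": 1}, {"rx": 0, "ry": 0, "rz": 0, "tx": -0.7, "ty": -0.3, "tz": 0, "grip": 1}, {"rx": 0, "ry": 0, "rz": 0, "tx": -0.7, "ty": -0.3, "tz": 0, "grip": 1}]'

```text
time: 11.15
tool_pos: [549.0, 45.8, 90.4]
tool_rot: [-0.698, 0.698, 0.112, -0.112]
ft_force: [-3.7, -0.6, 8.1]
opening: 13.1
```

```bash
python3 - <<'E'
from chk import *
from rig import viewer
import cv2,pickle
im=viewer.capture('wrist')
cv2.imwrite('pics/w9c.png',cv2.resize(im[95:175,105:405],None,fx=2.6,fy=5.2,interpolation=cv2.INTER_CUBIC))
E
```

```text
11.15 [548.98876567  45.80148786  90.4192552 ] 13.06595832291356 [-3.73914873 -0.59917359  8.06282469] [-0.09626596  0.79081395 -0.01478659]
tool delta to target [1.14749305 0.01915735 0.25313061] yaw 18.179825754402664 [-1.e-04 -1.e-04 -1.e+00]
```

View pics/w9c.png

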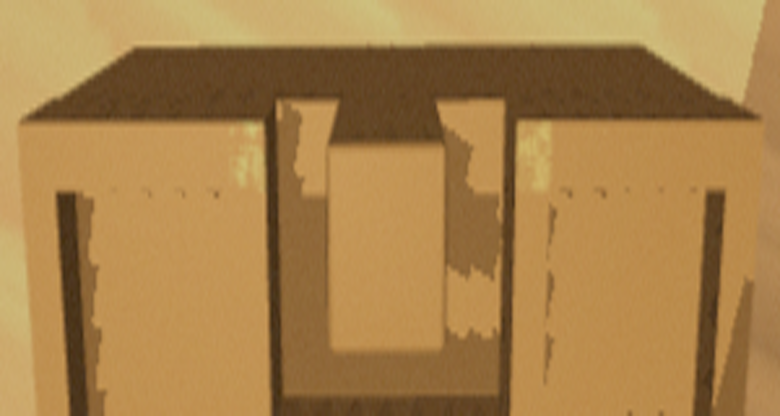

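The tray's front face is now flush with the box wall and the notch surrounds the key. Letting go.

>>> send_rows --series '[{"rx": 0, "ry": 0, "rz": 0, "tx": 0, "ty": 0, "tz": 0, "grip": 0.6}, {"rx": 0, "ry": 0, "rz": 0, "tx": 0, "ty": 0, "tz": 0, "grip": 0.4}, {"rx": 0, "ry": 0, "rz": 0, "tx": 0, "ty": 0, "tz": 0, "grip": 0.2}, {"rx": 0, "ry": 0, "rz": 0, "tx": 0, "ty": 0, "tz": 0, "grip": 0.1}, {"rx": 0, "ry": 0, "rz": 0, "tx": 0, "ty": 0, "tz": 0, "grip": 0}, {"rx": 0, "ry": 0, "rz": 0, "tx": 0, "ty": 0, "tz": 0, "grip": 0}, {"rx": 0, "ry": 0, "rz": 0, "tx": 0, "ty": 0, "tz": 0, "grip": 0}]'

```text
time: 11.9
tool_pos: [549.0, 45.8, 90.1]
tool_rot: [-0.698, 0.698, 0.112, -0.112]
ft_force: [0.5, 0.2, -0.1]
opening: 85.3
```

>>> send_rows --series '[{"rx": 0, "ry": 0, "rz": 0, "tx": 0, "ty": -10, "tz": 0, "grip": 0}, {"rx": 0, "ry": 0, "rz": 0, "tx": 0, "ty": -30, "tz": 0, "grip": 0}, {"rx": 0, "ry": 0, "rz": 0, "tx": 0, "ty": -60, "tz": 0, "grip": 0}, {"rx": 0, "ry": 0, "rz": 0, "tx": -40, "ty": -100, "tz": 0, "grip": 0}, {"rx": 0, "ry": 0, "rz": 0, "tx": -70, "ty": -140, "tz": 0, "grip": 0}, {"rx": 0, "ry": 0, "rz": 0, "tx": -70, "ty": -140, "tz": 0, "grip": 0}, {"rx": 0, "ry": 0, "rz": 0, "tx": -70, "ty": -140, "tz": 0, "grip": 0}, {"rx": 0, "ry": 0, "rz": 0, "tx": -70, "ty": -140, "tz": 0, "grip": 0}]'

```text
time: 12.7
tool_pos: [482.9, 24.2, 229.8]
tool_rot: [0.698, -0.698, -0.112, 0.112]
ft_force: [0.6, -0.4, -0.6]
opening: 85.4
```

```bash
python3 - <<'E'
from chk import *
from rig import viewer
import cv2,pickle
c=viewer.get_calibration('wrist');im=viewer.capture('wrist');pickle.dump((s,c,im),open('w10.pkl','wb'))
a=cv2.resize(im,(400,300)); b=cv2.resize(viewer.capture('scene'),(400,300))
cv2.imwrite('pics/fin.png',np.hstack([a,b]))
cv2.imwrite('pics/finc.png',cv2.resize(im[140:300,170:330],None,fx=3.7,fy=3.7,interpolation=cv2.INTER_CUBIC))
E
```

```text
12.7 [482.89120658  24.19527014 229.81323218] 85.36209116891517 [ 0.55409236 -0.43210886 -0.61327795] [-0.01133882  0.03815229 -0.01498192]
tool delta to target [7.06775001e+01 1.39417948e+02 1.27939993e-01] yaw 18.200451071829296 [ 1.e-04  1.e-04 -1.e+00]
```

View pics/fin.png

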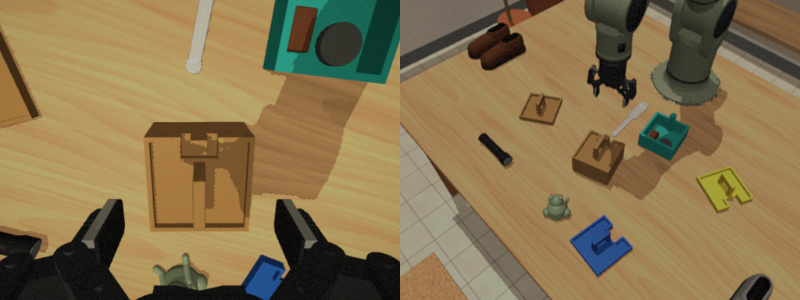

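View pics/finc.png

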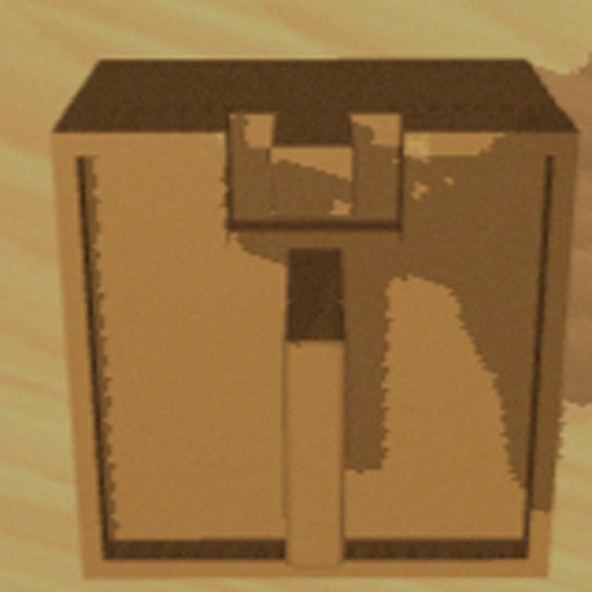

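```bash
python3 - <<'E'
from h import *
import pickle
s,c,im=pickle.load(open('w10.pkl','rb'))
k=3.7;g=lambda p:(p[0]/k+170-.4,p[1]/k+140-.4)
rect([ray(c,g(p),78) for p in [(51,131),(580,131),(548,577),(84,577)]])
from rig import job,viewer
cv=__import__('cv2');a=viewer.capture('top');b=cv.imread('pics/top0.png')
print([cv.absdiff(a,b)[y0:y1,x0:x1].mean().round(2) for x0,y0,x1,y1 in [(330,160,400,230),(225,100,265,140)]])
print(job.job_done())
E
```

```text
[[507.4 -35.5  78. ]
 [466.9  87.6  78. ]
 [590.3 128.3  78. ]
 [630.6   5.4  78. ]]
centre [548.8  46.4  78. ] sides [np.float64(129.6), np.float64(129.9), np.float64(129.4), np.float64(129.9)] ang [np.float64(108.2), np.float64(18.2), np.float64(-71.8), np.float64(-161.7)]
[np.float64(13.6), np.float64(12.88)]
the job is handed in; nothing more can be done
None
```

The notched bamboo tray is stacked on the bamboo box with its notch round the key, and I've handed the job in. It was set down with light contact (at most about 14 N), released, and the arm moved clear, all in about 13 s.

**Placement:** The last wrist picture puts the tray rim's centre at (548.8, 46.4) with yaw 18.2°. The box was measured at (549.9, 46.4) with yaw 18.2°, so the tray is about 1 mm off in x and square. The grip height at contact, 90.4 mm, matches the tray lying flat on the rim. One small disagreement: the arm's own pose put the tray about 1 mm towards the robot, while the close picture showed its front face flush with the box. I went by the picture.

**Plain tray and frog:** In the scene picture after the placing, both stand where they did at the start. A last numeric check against the first top view gave brightness differences of about 13 levels in both areas. That is more than I expected, and I handed in without looking at that picture. A general lighting or noise change could explain it, since the arm never went near either one, but I did not confirm that.

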